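# Contact-test both ends of a battery pack on the sloping tester

## Robot

A 6-joint arm with a two-finger parallel gripper is mounted at the origin on the work surface. World frame = base frame: x ahead of the robot, y to its left, z up, the work surface at z = 0. Lengths are in m, angles in rad, forces in N, time in s.
With the tool pointing down it reaches from about 0.375 to 0.9 m from the base axis. Payload 3.1 kg.
Tool frame: the origin (TCP) lies at the very end of the fingers, on their centre line; the grasp point (between the pads) lies 19 mm behind it; z points along the fingers, y is the line along which they close (so a half turn about z gives the same grasp; the last joint's range is limited). The gripper opens to 85 mm and grips with 20 to 120 N. Pads are 22 mm wide; open, the fingers measure 114 mm over their backs; the gripper's body (76 mm by 85 mm) begins 54 mm behind the grasp point. The pads swing forward as they close: fully open they stand 13 mm farther back than shut.
Start: joints at [0.928, 0.527, 1.433, -0, 1.181, -0.178], TCP at [0.28, 0.559, 0.196] pointing down, gripper open.
Joint ranges: [-3.08, 3.08], [-0.75, 2.2], [0.22, 2.44], [-1.43, 4.57], [0, 2.65], [-2.85, 2.85]. Speed limits (rad/s): [2.79, 2.79, 3.14, 3.14, 3.14, 3.14].

## Interface

Orientations are given as a unit quaternion [x, y, z, w].
In Python, from station import manip, vision gives the robot as it stands.
- The arm moves only by the tool drive_tool, never from a script. Its argument "deltas" is a list that holds one entry, the list of rows, each a list of 4 numbers: the shift along the tool's x, y, z in mm, then the turn about the tool's z in rad. A call has 1 to 5 rows; each row is the pose to reach, as a shift and turn from the pose commanded when the call began, along the tool's axes at that moment; what a row does not reach only later rows make up. A row lasts 1/12 s, in which the tool goes at most 41.7 mm and 7.16 degrees, less where a joint would pass 70% of its speed; a pose out of reach is approached as far as the arm can. A call with a gripper value outside its range is refused whole. "jaw" is the finger opening in mm, from 0 to 85.4, set as the call begins (left out, the last holds). The fingers move at their own pace and stop on an object; "force" is the grip in N (left out, the last holds). Time passes only in rows, so rows that repeat a pose let the fingers close. It gives the time, the measured TCP pose, the force, the opening and the grip force at its end, in the units of the state.
- manip.sense(): the state, without advancing time (a new reading comes with each control period).
- vision.snapshot(name): name is "scene" or "top" or "wrist"; returns the picture (400x640x3 uint8, red, green, blue); there is no depth.
- vision.camera_model(name): a dict with "camera_matrix" (3x3 intrinsics, pixels), "D" ([k1, k2, p1, p2, k3] as OpenCV has them; the pictures are not rectified), "rvec" (rotation vector, rad) and "tvec" (3), from world to camera coordinates, as OpenCV has them. Camera axes: x right, y down, z forward; pixel columns grow to the right and rows downward; lengths in m; the calibration is good to about 2 mm. A picture is of the moment at which its call begins: read the wrist's pose just before it. camera_model takes no time and is no camera call; for the wrist camera it gives the pose at the moment of the call.
- manip.sign_off(): hands the job in; it is judged then, once.
The state is a dict: "t": time; "q": joint angles; "qd": joint speeds; "tau": joint torques, N m; "tcp_pos": TCP position; "tool_rot": TCP orientation; "force": force on the tool from outside, world axes, zero at the start; "ft_torque": the same for the moment, N m; "finger_gap": opening from 0.0 (shut) to 1.0 (fully open); "gripper_force": force on a finger pad.
Only numpy, scipy, OpenCV 4.12 (cv2) and the standard library are available. Lean on these libraries where they do the work, as an engineer would, in place of code of your own. Each camera call takes 0.05 s, during which the arm holds its last target. There are 200 camera calls.

## Task

Test both ends of the white battery pack on the sloping contact tester: with the pack flat along the blue slope, push its orange end squarely against the copper spring bar until the bar gives about 8 mm (about 11 N), hold it there for a second, then turn the pack end for end and do the same with its black end; never drive the bar to its end stop. Then lay the pack down gently, flat and label up, on the blue mat midway between the two cans, leave the bar sprung back out, and do not disturb the cans.

Things in the scene. Friction and masses are not known exactly. Their poses are not given: they have to be found in the camera images.
- pack: Loose battery pack, a box 130 long (x) x 56 wide (y) x 24 mm high (z), about 0.3 kg, white with a thin grey label on top; the last 20 mm at its +x end is orange, at its -x end black, each end face carrying a brass contact strip. Origin: centre of its underside; z up out of the label. Starts flat on the bench at any yaw.
- pack_orange (a point): Centre of the pack's orange end face: 65 mm along the pack's +x, 12 mm above its underside.
- pack_black (a point): Centre of the pack's black end face: 65 mm along the pack's -x, 12 mm above its underside.
- rest: The whole contact tester, fixed: grey base 230 x 90 mm carrying the blue sloping plate (bed), with no side guides and nothing above it. Origin: centre line of its underside on the bench; x along the slope's foot-to-top direction, level; z up. Near the plate's low end sits a dark steel carriage, 84 mm wide, up to 29 mm above the plate, holding the copper spring bar.
- bed: Blue sloping plate, 90 mm wide, rising 30 degrees away from the robot. Origin: on its upper face and centre line, 84 mm above the bench. x up the slope, y left across it, z out of the face (leaning 30 degrees to the robot). It spans x = -135 to +95 mm. The pack is to lie parallel to this face, centred across it, sliding on it or up to about 8 mm above it.
- slot (a point): Fixed mark in the middle of the 30 mm slot along which carriage and bar were clamped, on the plate's face at bed x = -70 mm. The bar's contact face (76 mm wide, 3 to 27 mm above the plate, looking up the slope), when out, lies anywhere from 15 mm below to 15 mm above this mark along the slope. Where is not reported: look or feel for it. The clamp does not slip.
- bar (a joint): Travel of the copper bar down the slope against its spring, m: 0 is out, 0.014 is the end stop. It takes about 2.5 N to start and 1 N more for each mm: about 8 N at 5 mm, 11 N at 8 mm, 14 N at 11 mm. It springs back when let go.
- mat: Blue rectangular mat fixed on the bench, 170 (x) x 290 (y) x 3 mm thick. Origin: centre of its underside, z up; the two cans stand on it at y = +115 and -115 mm, x = 0, so its centre is the midpoint between them.
- can_green: Green can, loose, standing on the mat, 56 mm across, 100 mm high. Origin: centre of its underside.
- can_red: Red can, loose, standing on the mat, 56 mm across, 100 mm high. Origin: centre of its underside.
There are look-alikes about, which are no part of the job. Several things look just like the rest: the one meant starts farthest to the robot's right. Several things look just like the pack: the one meant starts farthest from the robot's base.

How it is judged:
By the outcome, as a careful person would: the job done as asked, in the order asked, and still so for the second after the job is handed in, with the robot touching nothing.
It also fails if it takes over 72 s, if anything falls off the work surface, if the arm or the gripper's body presses on something with over 40 N, if the wrist force passes 120 N, or if a joint passes its speed limit or range.

## Working session

There is one attempt and no reset: what is moved stays moved. The work goes in short steps, Python scripts to look and compute and a tool call to move; the robot and the scene stay as the last step left them, time stands still between calls to the robot, and variables do not carry over. Pictures are saved under pics/ and viewed, at most 10 in all, crops included, and the job is handed in when it is done.

Besides the shell and the picture viewer there is one more tool, called in YAML: its name, and indented under it one key for each argument. drive_tool: Moves the arm, as the interface text tells. Its arguments: {"type":"object","properties":{"deltas":{"type":"array"},"jaw":{"type":"number"},"force":{"type":"number"}},"required":["deltas"]}

```bash
mkdir -p pics; ls; cat > h.py <<'E'
import sys; sys.path.insert(0,'.')
import numpy as np, cv2
from station import manip, vision
def snap(n,f):
    im=vision.snapshot(n); cv2.imwrite('pics/'+f,im[:,:,::-1]); return im
def ray(n,uv,m=None):
    m=m or vision.camera_model(n); K=np.array(m["camera_matrix"]);D=np.array(m["D"],float)
    R=cv2.Rodrigues(np.array(m["rvec"],float))[0];t=np.array(m["tvec"],float).ravel()
    p=cv2.undistortPoints(np.array(uv,float).reshape(-1,1,2),K,D).reshape(-1,2)
    return -R.T@t, np.c_[p,np.ones(len(p))]@R
def onz(n,uv,z,m=None):
    c,d=ray(n,uv,m); return c+d*((z-c[2])/d[:,2])[:,None]
def proj(n,P,m=None):
    m=m or vision.camera_model(n)
    return cv2.projectPoints(np.array(P,float).reshape(-1,1,3),np.array(m["rvec"],float),np.array(m["tvec"],float),np.array(m["camera_matrix"]),np.array(m["D"],float))[0].reshape(-1,2)
E
python3 - <<'E'
from h import *
a=snap("scene","s0.png"); b=snap("top","t0.png")
cv2.imwrite("pics/t0b.png",cv2.resize(b,(800,500))[:,:,::-1])
print(manip.sense())
E
```

```text
pics
{'t': 0.1, 'q': array([ 9.28497916e-01,  5.28387441e-01,  1.43375304e+00, -1.16231228e-05,
        1.18141955e+00, -1.78526350e-01]), 'qd': array([ 0.00150623, -0.00238297, -0.00082691, -0.00015811,  0.00018531,
        0.00120984]), 'tau': array([ 3.30567473e-04, -4.43303668e+01, -1.78586894e+01, -1.67230810e-04,
        3.85996420e-03, -3.87144055e-06]), 'tcp_pos': array([0.2791392 , 0.55841097, 0.19472952]), 'tool_rot': array([ 2.29811218e-01,  9.73234728e-01, -9.04142151e-04, -3.87550660e-04]), 'force': array([-0.31416685, -0.55235106,  0.28460596]), 'ft_torque': array([ 0.00793488, -0.01792398,  0.00869262]), 'gripper_force': 0.0, 'finger_gap': 0.9962220178401094}
```

View pics/s0.png

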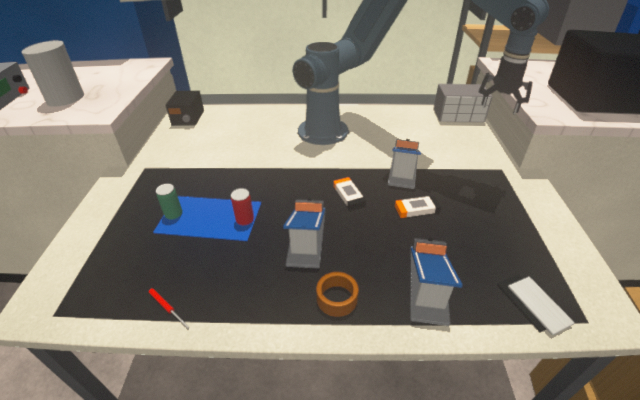

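View pics/t0.png

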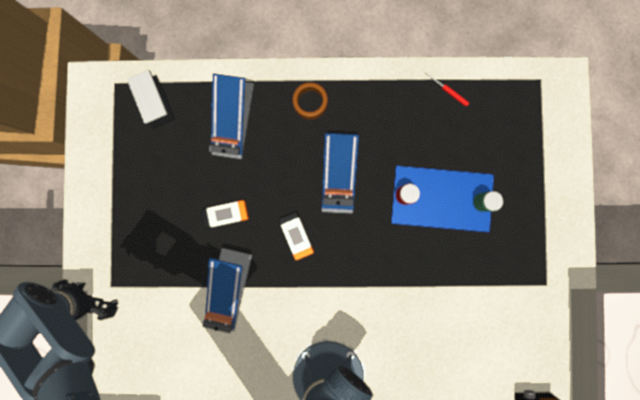

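```bash
python3 - <<'E'
from h import *
b=cv2.imread("pics/t0.png")
def crop(x,y,w,h,s): return cv2.resize(b[y:y+h,x:x+w],None,fx=s,fy=s,interpolation=cv2.INTER_CUBIC)
A=crop(195,190,64,48,6) #384x288
B=crop(310,120,60,100,6)#360x600
C=crop(380,155,128,90,3)#384x270
o=np.zeros((600,760,3),np.uint8); o[:288,:384]=A;o[300:570,:384]=C;o[:,390:750]=B
cv2.imwrite("pics/c0.png",o)
c,d=ray("top",[[320,200]]);print(c,d)
print(onz("top",[[227,213],[297,237]],.024),onz("top",[[340,170]],.084),onz("top",[[398,167],[493,175],[392,226],[490,232]],.003),onz("top",[[408,194],[492,202]],.1))
E
```

```text
[ 0.46171859 -0.00748972  1.34794106] [[ 0.04191832  0.01999345 -0.99898018]]
[[0.48087675 0.29131089 0.024     ]
 [0.41001292 0.08646472 0.024     ]] [[ 0.59823326 -0.03847909  0.084     ]] [[ 0.6148234  -0.21282627  0.003     ]
 [ 0.58936586 -0.49578526  0.003     ]
 [ 0.44001647 -0.19271675  0.003     ]
 [ 0.42025945 -0.48287869  0.003     ]] [[ 0.52907704 -0.22445999  0.1       ]
 [ 0.50559002 -0.45596143  0.1       ]]
```

View pics/c0.png

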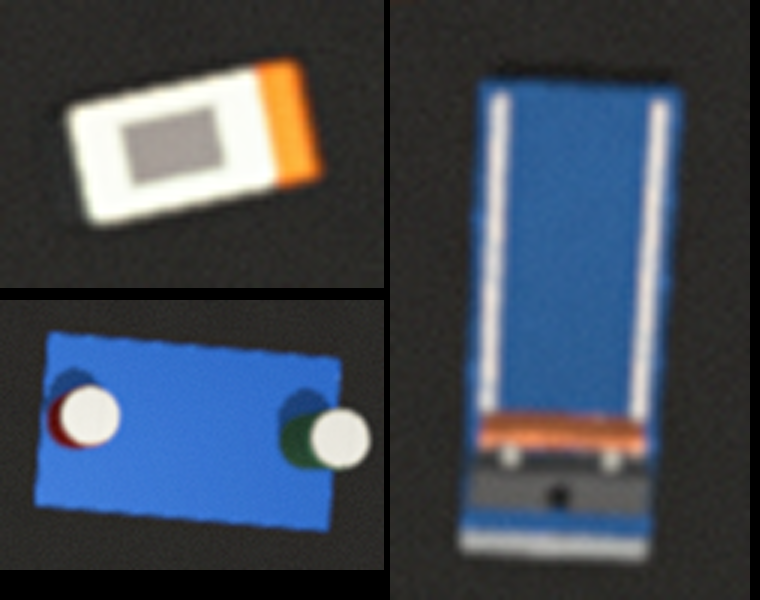

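```bash
python3 - <<'E'
from h import *
from scipy.optimize import least_squares
m=vision.camera_model("top")
A=lambda p:np.array(p)/6+[195,190]; B=lambda p:(np.array(p)-[390,0])/6+[310,120]; C=lambda p:(np.array(p)-[0,300])/3+[380,155]
# -0.4: resize pixel-centre shift
s=-0.42
P=A([[66,105],[92,225],[296,60],[322,178]])+s
def T(q,L): c,si=np.cos(q[2]),np.sin(q[2]); L=np.array(L,float); return np.c_[q[0]+c*L[:,0]-si*L[:,1],q[1]+si*L[:,0]+c*L[:,1],L[:,2]]
def fit(L,uv,q0):
    r=least_squares(lambda q:(proj("top",T(q,L),m)-uv).ravel(),q0); print(r.x.round(4),r.fun.round(2)); return r.x
# pack x toward orange = world -y, ; left in image=+y
fit([[-.045,-.028,.024],[-.045,.028,.024],[.065,-.028,.024],[.065,.028,.024]] if 0 else [[-.045,.028,.024],[-.045,-.028,.024],[.065,.028,.024],[.065,-.028,.024]],P,[.48,.29,-1.5])
uv=B([[483,80],[682,90],[463,527],[649,537]])+s
c3,s3=np.cos(np.pi/6),.5
bed=lambda x,y,z:[x*c3-z*s3,y,.084+x*s3+z*c3]
q=fit([bed(.095,.045,0),bed(.095,-.045,0),bed(-.135,.045,0),bed(-.135,-.045,0)],uv,[.6,-.04,0])
# bar: face bottom edge & top edge for candidates
for x in (-.085,-.07,-.055):
    print(x,((proj("top",T(q,[bed(x,.038,.003),bed(x,-.038,.003),bed(x,.038,.027),bed(x,-.038,.027)]),m)-s-[310,120])*6+[390,0]).round())
uv=C([[48,332],[341,358],[36,505],[329,530]])-.33
fit([[.085,.145,.003],[.085,-.145,.003],[-.085,.145,.003],[-.085,-.145,.003]],uv,[.51,-.34,0])
print(onz("top",C([[90,416],[340,438]])-.33,.1,m).round(4))
E
```

```text
[ 0.4782  0.3014 -1.3733] [ 1.2   0.58  0.48 -0.67 -0.52  0.5  -1.15 -0.4 ]
[ 0.6095 -0.0379 -0.0574] [-0.06 -0.09  0.09 -0.11  0.13  0.15 -0.17  0.06]
-0.085 [[482. 440.]
 [641. 448.]
 [480. 463.]
 [641. 471.]]
-0.07 [[483. 412.]
 [643. 420.]
 [482. 434.]
 [644. 443.]]
-0.055 [[485. 384.]
 [645. 392.]
 [483. 406.]
 [646. 414.]]
[ 0.5208 -0.3439 -0.0917] [ 0.45  0.37 -0.26  0.06 -0.04 -0.2  -0.15 -0.22]
[[ 0.5309 -0.2291  0.1   ]
 [ 0.5092 -0.4588  0.1   ]]
```

```bash
cat >> h.py <<'E'
def go(x,y,z,psi):
    """tool-frame delta (mm, rad) from the measured pose to tcp x,y,z with tool-x yaw psi"""
    from scipy.spatial.transform import Rotation as R
    s=manip.sense(); r=R.from_quat(s["tool_rot"]).as_matrix()
    d=(np.array([x,y,z])-s["tcp_pos"])@r*1000
    y0=np.arctan2(r[1,0],r[0,0]); t=-((psi-y0+np.pi)%(2*np.pi)-np.pi)
    print("delta",d.round(1),"turn",round(t,3),"q6",s["q"][5].round(3)); return d,t
E
python3 - <<'E'
from h import *
from scipy.optimize import least_squares
m=vision.camera_model("top")
P=np.array([[66,105],[92,225],[296,60],[322,178]])/6+[195,190]-.42
L=np.array([[-.045,.028,.024],[-.045,-.028,.024],[.065,.028,.0],[.065,-.028,.0]])
def T(q): c,si=np.cos(q[2]),np.sin(q[2]); return np.c_[q[0]+c*L[:,0]-si*L[:,1],q[1]+si*L[:,0]+c*L[:,1],L[:,2]]
r=least_squares(lambda q:(proj("top",T(q),m)-P).ravel(),[.48,.29,-1.4]);print(r.x,r.fun.round(2))
q=r.x; go(q[0],q[1],.10,q[2]+np.pi)
E
```

```text
[ 0.47837882  0.30364151 -1.36379612] [ 0.4   0.68 -0.15 -0.6   0.14  0.6  -0.39 -0.67]
delta [-292.2 -138.6   94.9] turn 0.9 q6 -0.179
```

drive_tool:
  deltas:
    - [[-36,-17,10,0],[-72,-34,20,0],[-108,-51,30,0],[-144,-68,40,0],[-180,-85,50,0]]
  jaw: 72

```text
t: 0.52
tcp_pos: [0.4029, 0.4009, 0.1449]
tool_rot: [0.229, 0.973, -0.0, -0.0]
force: [0.9, 0.4, -0.5]
finger_gap: 0.843
gripper_force: 0.0
```

drive_tool:
  deltas:
    - [[-30,-14,10,0.12],[-60,-28,20,0.24],[-90,-42,30,0.36],[-112,-53,40,0.48],[-112,-53,45,0.6]]

```text
t: 0.93
tcp_pos: [0.4818, 0.301, 0.0992]
tool_rot: [0.512, 0.859, -0.001, 0.0]
force: [-0.4, 0.1, -0.0]
finger_gap: 0.841
gripper_force: 0.0
```

drive_tool:
  deltas:
    - [[0,0,0,0.12],[0,0,0,0.24],[0,0,0,0.3],[0,0,0,0.3]]

```text
t: 1.27
tcp_pos: [0.4787, 0.3046, 0.1001]
tool_rot: [0.631, 0.776, -0.0, -0.0]
force: [-0.2, 1.0, 0.0]
finger_gap: 0.839
gripper_force: 0.0
```

```bash
python3 - <<'E'
from h import *
m=vision.camera_model("wrist"); snap("wrist","w1.png")
s=manip.sense(); print(s["t"],s["tcp_pos"],s["q"],s["force"])
go(.4784,.3036,.004,-1.3638+np.pi)
L=[[-.065,.028,.024],[-.065,-.028,.024],[.065,.028,.024],[.065,-.028,.024],[0,0,.024]]
c,si=np.cos(-1.3638),np.sin(-1.3638)
print(proj("wrist",[[.4784+c*a-si*b,.3036+si*a+c*b,z] for a,b,z in L],m).round())
E
```

```text
1.3167 [0.47875849 0.3047438  0.10023767] [3.69987528e-01 5.79426630e-01 1.66524573e+00 5.61809620e-06
 8.97747392e-01 1.61725730e-01] [ 0.00132168 -0.41791405 -0.64424085]
delta [-1.  -0.5 96.2] turn 0.001 q6 0.162
[[350. 125.]
 [286. 125.]
 [346. 260.]
 [290. 260.]
 [318. 197.]]
```

View pics/w1.png

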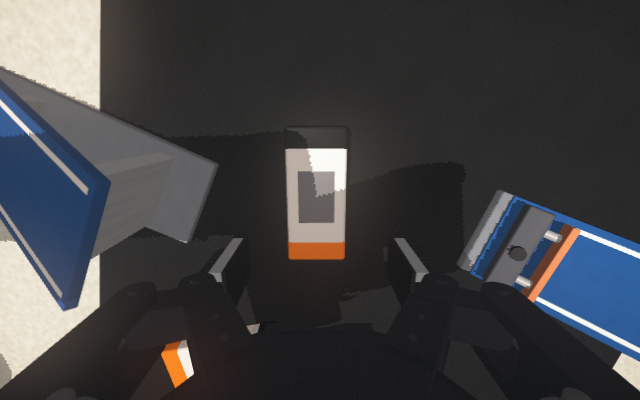

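drive_tool:
  deltas:
    - [[-1,0,35,0],[-1,0,65,0],[-1,0,85,0],[-1,0,94,0],[-1,0,98,0]]

```text
t: 1.73
tcp_pos: [0.478, 0.3035, 0.0009]
tool_rot: [0.63, 0.777, -0.001, -0.001]
force: [0.2, 0.1, -0.3]
finger_gap: 0.842
gripper_force: 0.0
```

drive_tool:
  deltas:
    - [[0,0,0,0],[0,0,1,0]]

```text
t: 1.9
tcp_pos: [0.4801, 0.3044, 0.0025]
tool_rot: [0.63, 0.777, 0.001, 0.001]
force: [0.5, 0.5, 0.3]
finger_gap: 0.842
gripper_force: 0.0
```

```bash
python3 - <<'E'
from h import *
a=snap("wrist","w2.png")
s=manip.sense(); print(s["t"],s["tcp_pos"],s["force"])
E
```

```text
1.95 [0.48023373 0.3044411  0.00266856] [-0.35294561 -0.0895738   0.56938984]
```

View pics/w2.png

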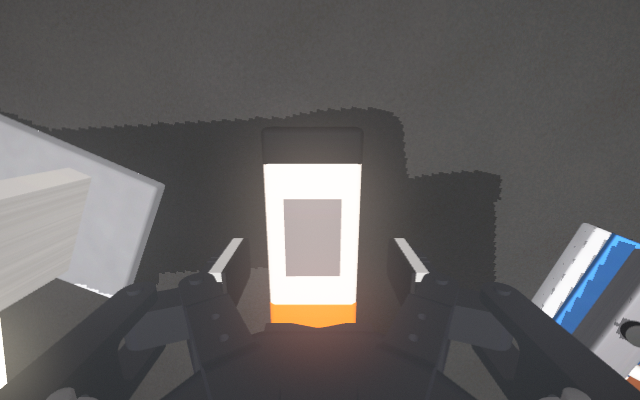

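drive_tool:
  deltas:
    - [[0,0,0,0],[0,0,0,0],[0,0,0,0],[0,0,0,0],[0,0,0,0]]
  jaw: 40
  force: 25

```text
t: 2.37
tcp_pos: [0.4794, 0.304, 0.002]
tool_rot: [0.63, 0.776, 0.0, 0.0]
force: [0.5, 0.4, 0.0]
finger_gap: 0.468
gripper_force: 0.0
```

drive_tool:
  deltas:
    - [[0,0,0,0],[0,0,-15,0],[0,0,-45,0],[0,0,-85,0],[0,0,-125,0]]

```text
t: 2.78
tcp_pos: [0.4781, 0.3035, 0.127]
tool_rot: [0.63, 0.776, -0.001, -0.001]
force: [0.5, 0.3, 0.1]
finger_gap: 0.466
gripper_force: 0.0
```

```bash
cat >> h.py <<'E'
BED=np.array([.6095,-.0379]);BY=-.0574
def bedtcp(x,n,h=0):
    """world point at bed coords x up slope, n above face, plus h vertical"""
    c,s=np.cos(np.pi/6),.5; l=x*c-n*s
    return BED[0]+l*np.cos(BY),BED[1]+l*np.sin(BY),.084+x*s+n*c+h
E
python3 - <<'E'
from h import *
s=manip.sense(); print(s["t"],s["tcp_pos"],s["force"],s["finger_gap"],s["gripper_force"])
print(bedtcp(.015,.022))
d,t=go(*bedtcp(.015,.022,.06),BY)
E
```

```text
2.7833 [0.47807727 0.30345806 0.12696753] [0.5248056  0.33683231 0.12724365] 0.4656161946048718 0.0
(np.float64(0.611487103042992), np.float64(-0.0380141851464392), np.float64(0.11055255888325766))
delta [-361.6   60.3  -43.6] turn 1.835 q6 0.161
```

```bash
python3 - <<'E'
from h import *
m=vision.camera_model("wrist");a=snap("wrist","w3.png")
for z in(0,.02): print(proj("wrist",[[.478,.3035,z]],m))
s=manip.sense();print(s["tcp_pos"],s["tool_rot"],proj("wrist",s["tcp_pos"],m)); print(m)
E
```

```text
[[318.76242302 184.20083303]]
[[318.71937947 188.32569643]]
[0.48363338 0.30596003 0.1355056 ] [0.63007823 0.7765036  0.00573471 0.00327084] [[327.62662685 227.4782373 ]]
{'camera_matrix': array([[281.22662023,   0.        , 318.19940064],
       [  0.        , 281.22662023, 198.6200337 ],
       [  0.        ,   0.        ,   1.        ]]), 'D': array([-0.00405386,  0.        ,  0.        ,  0.        ,  0.        ]), 'rvec': array([-2.85955355, -0.29622869, -0.03378835]), 'tvec': array([-0.52932099,  0.1756792 ,  0.36715426])}
```

View pics/w3.png

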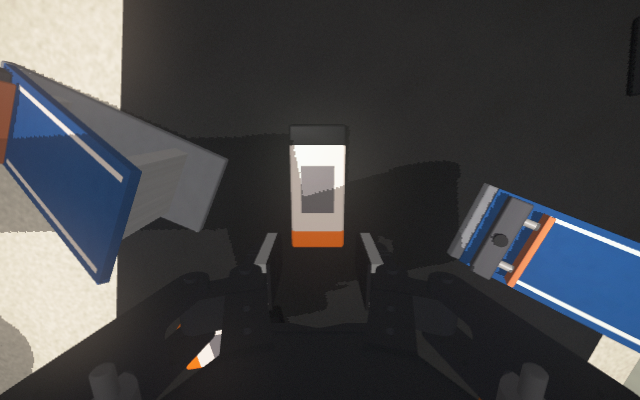

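```bash
python3 - <<'E'
from h import *
from scipy.spatial.transform import Rotation as Ro
s=manip.sense();m=vision.camera_model("wrist")
r=Ro.from_quat(s["tool_rot"]).as_matrix()
for hw in (.020,.036):
  for k in (0,.01,.02,.03,.04,.05):
    P=[s["tcp_pos"]+r@np.array([dx,y,-k]) for dx in(-.011,.011) for y in (-hw,hw)]
    print(hw,k,proj("wrist",P,m).round().tolist())
c,d=ray("wrist",[[318,199]],m); print((c-s["tcp_pos"])@r, d@r, s["tcp_pos"],s["force"])
E
```

```text
0.02 0 [[289.0, 240.0], [348.0, 240.0], [288.0, 209.0], [348.0, 209.0]]
0.02 0.01 [[288.0, 246.0], [349.0, 246.0], [287.0, 214.0], [350.0, 214.0]]
0.02 0.02 [[286.0, 253.0], [351.0, 253.0], [285.0, 219.0], [352.0, 219.0]]
0.02 0.03 [[284.0, 261.0], [353.0, 261.0], [283.0, 225.0], [354.0, 225.0]]
0.02 0.04 [[282.0, 269.0], [355.0, 269.0], [280.0, 232.0], [356.0, 232.0]]
0.02 0.05 [[279.0, 279.0], [357.0, 279.0], [278.0, 240.0], [359.0, 239.0]]
0.036 0 [[266.0, 240.0], [371.0, 240.0], [264.0, 209.0], [373.0, 209.0]]
0.036 0.01 [[263.0, 246.0], [374.0, 246.0], [261.0, 214.0], [375.0, 214.0]]
0.036 0.02 [[260.0, 253.0], [377.0, 253.0], [258.0, 219.0], [379.0, 219.0]]
0.036 0.03 [[257.0, 261.0], [380.0, 261.0], [254.0, 225.0], [382.0, 225.0]]
0.036 0.04 [[253.0, 269.0], [384.0, 269.0], [250.0, 232.0], [387.0, 232.0]]
0.036 0.05 [[248.0, 279.0], [388.0, 279.0], [245.0, 240.0], [391.0, 239.0]]
[ 6.70676817e-02  9.32180314e-05 -1.78535309e-01] [[-0.2651599  -0.00177024  0.96420403]] [0.48363338 0.30596003 0.1355056 ] [1.27286432 2.60502397 4.26612311]
```

drive_tool:
  deltas:
    - [[0,0,30,0],[0,0,65,0],[0,0,95,0],[0,0,115,0],[0,0,125,0]]
  jaw: 72

```text
t: 3.25
tcp_pos: [0.4772, 0.3031, -0.0012]
tool_rot: [0.63, 0.776, -0.002, -0.001]
force: [-0.2, 0.0, -0.5]
finger_gap: 0.846
gripper_force: 0.0
```

drive_tool:
  deltas:
    - [[0,0,2,0],[0,0,4,0],[0,0,6,0],[0,0,8,0],[0,0,8,0]]

```text
t: 3.67
tcp_pos: [0.4799, 0.3042, -0.0056]
tool_rot: [0.63, 0.776, 0.001, 0.0]
force: [-0.2, 0.1, 1.3]
finger_gap: 0.841
gripper_force: 0.0
```

drive_tool:
  deltas:
    - [[0,0,3,0],[0,0,6,0],[0,0,9,0],[0,0,12,0],[0,0,12,0]]

```text
t: 4.08
tcp_pos: [0.4787, 0.3037, -0.019]
tool_rot: [0.63, 0.776, -0.001, -0.0]
force: [0.2, 0.5, 0.7]
finger_gap: 0.839
gripper_force: 0.0
```

```bash
python3 - <<'E'
from h import *
a=snap("wrist","w4.png"); s=manip.sense(); print(s["tcp_pos"],s["force"],s["q"])
b=snap("top","t4.png")
o=np.zeros((560,640,3),np.uint8);o[:400//1,:]=a[:400] if 0 else a
c=cv2.resize(b[180:260,190:280],(0,0),fx=2,fy=2)
o[400:560,:180]=c
cv2.imwrite("pics/c4.png",o[:,:,::-1])
E
```

```text
[ 0.47880876  0.30378509 -0.01885328] [-0.41969324  1.13109385 -0.59360746] [3.68349821e-01 7.73915726e-01 1.71974162e+00 1.41567630e-06
 6.48932657e-01 1.61368587e-01]
```

View pics/c4.png

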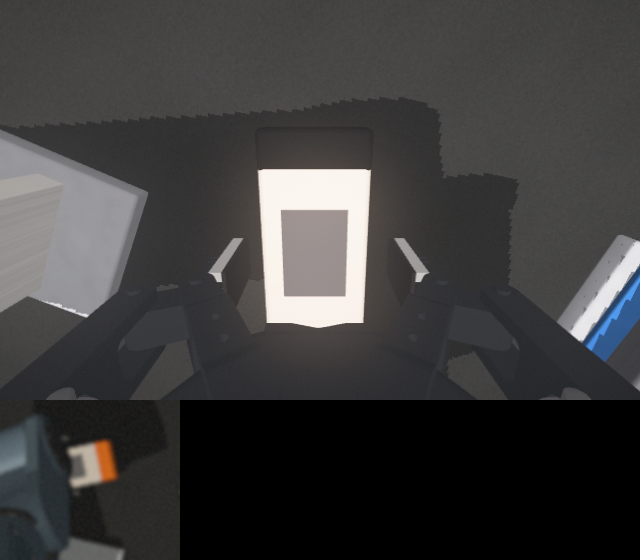

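drive_tool:
  deltas:
    - [[0,0,5,0],[0,0,10,0],[0,0,15,0],[0,0,18,0],[0,0,18,0]]

```text
t: 4.6
tcp_pos: [0.4785, 0.3036, -0.0374]
tool_rot: [0.63, 0.776, -0.001, -0.0]
force: [-0.2, -0.1, 0.9]
finger_gap: 0.843
gripper_force: 0.0
```

drive_tool:
  deltas:
    - [[0,0,1,0],[0,0,2,0],[0,0,3,0],[0,0,4,0],[0,0,4,0]]

```text
t: 5.02
tcp_pos: [0.4791, 0.3039, -0.0405]
tool_rot: [0.63, 0.776, -0.0, -0.0]
force: [-1.3, 0.3, 0.4]
finger_gap: 0.841
gripper_force: 0.0
```

drive_tool:
  deltas:
    - [[0,0,1,0],[0,0,2,0],[0,0,3,0],[0,0,4,0],[0,0,4,0]]

```text
t: 5.43
tcp_pos: [0.4792, 0.304, -0.0439]
tool_rot: [0.63, 0.776, 0.0, 0.0]
force: [-1.3, -0.7, 3.6]
finger_gap: 0.841
gripper_force: 1.9
```

```bash
python3 - <<'E'
from h import *
a=snap("wrist","w5.png"); s=manip.sense(); print(s["tcp_pos"],s["force"])
cv2.imwrite("pics/c5.png",cv2.resize(a[220:340,190:450],(0,0),fx=3,fy=3,interpolation=cv2.INTER_CUBIC)[:,:,::-1])
# top surface edge width at rows 245..285
for r in (240,260,280):
  g=a[r].astype(int).sum(1); i=np.where(g[230:410]>600)[0]+230; print(r,i.min(),i.max())
E
```

```text
[ 0.47920935  0.30395504 -0.04395925] [-0.10274982 -0.65767531  4.00001514]
240 249 375
260 251 374
280 252 373
```

View pics/c5.png

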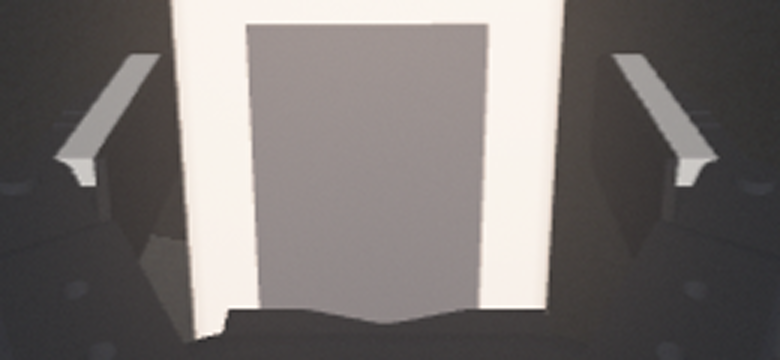

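drive_tool:
  deltas:
    - [[0,0,-4,0],[0,0,-7,0],[0,0,-7,0]]

```text
t: 5.73
tcp_pos: [0.4796, 0.3041, -0.0368]
tool_rot: [0.63, 0.776, 0.001, 0.0]
force: [-1.2, 0.2, 0.1]
finger_gap: 0.839
gripper_force: 0.0
```

drive_tool:
  deltas:
    - [[0,0,0,0],[0,0,0,0],[0,0,0,0],[0,0,0,0],[0,0,0,0]]
  jaw: 45
  force: 25

```text
t: 6.15
tcp_pos: [0.4782, 0.3037, -0.0372]
tool_rot: [0.63, 0.776, -0.001, -0.001]
force: [-2.3, -0.1, 6.0]
finger_gap: 0.654
gripper_force: 28.6
```

drive_tool:
  deltas:
    - [[0,0,0,0],[0,0,-3,0],[0,0,-5,0],[0,0,-5,0]]
  jaw: 66

```text
t: 6.48
tcp_pos: [0.4798, 0.3042, -0.0321]
tool_rot: [0.63, 0.776, 0.001, 0.0]
force: [-0.2, 0.0, 0.5]
finger_gap: 0.772
gripper_force: 0.0
```

drive_tool:
  deltas:
    - [[0,0,0,0],[0,0,0,0],[0,0,0,0],[0,0,0,0]]
  jaw: 45
  force: 25

```text
t: 6.82
tcp_pos: [0.4792, 0.3039, -0.0321]
tool_rot: [0.63, 0.776, 0.0, 0.0]
force: [-1.1, -0.6, 5.2]
finger_gap: 0.652
gripper_force: 28.6
```

drive_tool:
  deltas:
    - [[0,0,-25,0],[0,0,-60,0],[0,0,-100,0],[0,0,-130,0],[0,0,-140,0]]

```text
t: 7.23
tcp_pos: [0.4818, 0.305, 0.1115]
tool_rot: [0.63, 0.776, 0.003, 0.002]
force: [0.6, 0.2, -2.6]
finger_gap: 0.651
gripper_force: 28.9
```

```bash
python3 - <<'E'
from h import *
a=snap("wrist","w6.png");s=manip.sense(); print(s["t"],s["tcp_pos"],s["force"],s["finger_gap"],s["gripper_force"])
cv2.imwrite("pics/c6.png",a[:,:,::-1])
d,t=go(.613,-.038,.13,BY)
E
```

```text
7.2833 [0.48181181 0.30507576 0.1114495 ] [ 0.14233662  0.50775421 -2.58468995] 0.6474589188596896 28.929165601730347
delta [-362.7   58.   -18.6] turn 1.835 q6 0.161
```

drive_tool:
  deltas:
    - [[-25,4,-15,0],[-60,10,-30,0],[-100,16,-45,0],[-140,23,-49,0],[-180,29,-49,0.1]]

```text
t: 7.7
tcp_pos: [0.5448, 0.1323, 0.1557]
tool_rot: [0.668, 0.744, -0.0, -0.0]
force: [-0.3, -0.1, -2.8]
finger_gap: 0.653
gripper_force: 28.9
```

```bash
python3 - <<'E'
from h import *
d,t=go(.611,-.038,.16,BY)
E
```

```text
delta [-176.4   47.7   -4.4] turn 1.735 q6 -0.068
```

drive_tool:
  deltas:
    - [[-35,9,0,0.12],[-75,19,0,0.24],[-115,30,0,0.36],[-150,39,0,0.48],[-170,45,0,0.6]]

```text
t: 8.12
tcp_pos: [0.6076, -0.0348, 0.1536]
tool_rot: [0.861, 0.509, -0.001, -0.0]
force: [-0.1, -0.1, -2.7]
finger_gap: 0.649
gripper_force: 28.9
```

drive_tool:
  deltas:
    - [[0,0,0,0.12],[0,0,0,0.24],[0,0,0,0.36],[0,0,0,0.48],[0,0,0,0.6]]

```text
t: 8.53
tcp_pos: [0.6056, -0.0304, 0.1532]
tool_rot: [0.972, 0.233, -0.002, -0.001]
force: [0.2, -1.6, -2.1]
finger_gap: 0.649
gripper_force: 28.9
```

drive_tool:
  deltas:
    - [[0,0,0,0.12],[0,0,0,0.24],[0,0,0,0.36],[0,0,0,0.48],[0,0,0,0.535]]

```text
t: 8.95
tcp_pos: [0.6057, -0.0302, 0.1532]
tool_rot: [1.0, -0.031, -0.003, -0.001]
force: [-0.5, 0.0, -3.1]
finger_gap: 0.643
gripper_force: 28.9
```

drive_tool:
  deltas:
    - [[0,0,0,0],[0,0,0,0]]

```text
t: 9.12
tcp_pos: [0.6061, -0.0302, 0.1541]
tool_rot: [1.0, -0.028, -0.002, -0.0]
force: [0.7, -0.2, -3.2]
finger_gap: 0.648
gripper_force: 28.9
```

```bash
python3 - <<'E'
from h import *
a=snap("wrist","w7.png")
d,t=go(.611,-.038,.124,BY);s=manip.sense();print(s["tcp_pos"],s["force"],s["q"])
E
```

```text
delta [ 5.2  7.5 30.6] turn 0.002 q6 1.393
[ 0.60635738 -0.03028557  0.15460773] [ 0.98389405 -0.65705766 -1.96362252] [-2.33740257e-01  5.52737101e-01  1.51706495e+00 -6.46908693e-05
  1.07528177e+00  1.39284669e+00]
```

View pics/w7.png

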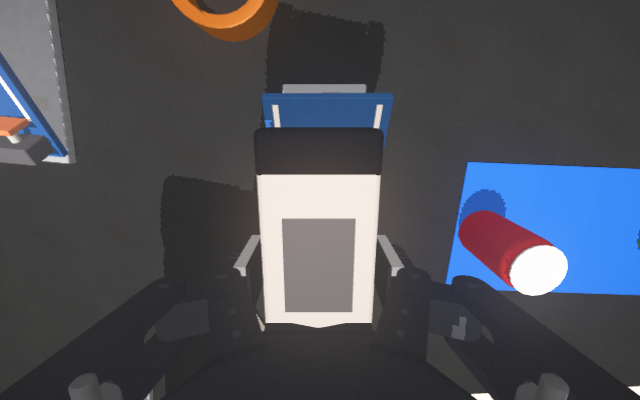

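drive_tool:
  deltas:
    - [[2,3,8,0],[4,6,18,0],[5,7.5,30,0],[5,7.5,40,0],[5,7.5,48,0]]

```text
t: 9.58
tcp_pos: [0.611, -0.0383, 0.1064]
tool_rot: [1.0, -0.029, -0.001, -0.0]
force: [-0.8, -0.2, -2.9]
finger_gap: 0.65
gripper_force: 28.9
```

```bash
cat >> h.py <<'E'
def tproj(P):
    from scipy.spatial.transform import Rotation as R
    s=manip.sense();m=vision.camera_model("wrist");r=R.from_quat(s["tool_rot"]).as_matrix()
    return proj("wrist",[s["tcp_pos"]+r@np.array(p) for p in P],m)
E
python3 - <<'E'
from h import *
print(tproj([[.065+e,y,-.056] for e in(-.005,0,.005) for y in(-.028,.028)]).round(1))
d,t=go(.611,-.038,.09,BY);s=manip.sense();print(s["t"],s["tcp_pos"],s["force"])
E
```

```text
[[253.1 138.4]
 [384.3 138.2]
 [252.4 126.3]
 [385.  126.1]
 [251.6 113.9]
 [385.8 113.8]]
delta [ 0.  -0.3 16.4] turn -0.0 q6 1.383
9.5833 [ 0.61101108 -0.03828701  0.10641274] [-0.80379622 -0.18503587 -2.89062734]
```

drive_tool:
  deltas:
    - [[0,0,5,0],[0,0,10,0],[0,0,14,0],[0,0,17,0],[0,0,20,0]]

```text
t: 10.0
tcp_pos: [0.6116, -0.0382, 0.089]
tool_rot: [1.0, -0.028, -0.0, 0.0]
force: [-4.6, 0.1, 4.9]
finger_gap: 0.646
gripper_force: 29.7
```

drive_tool:
  deltas:
    - [[0,0,2,0],[0,0,4,0],[0,0,6,0],[0,0,8,0],[0,0,10,0]]

```text
t: 10.42
tcp_pos: [0.6099, -0.038, 0.079]
tool_rot: [1.0, -0.028, -0.002, -0.0]
force: [-7.3, -0.6, 2.5]
finger_gap: 0.647
gripper_force: 30.1
```

drive_tool:
  deltas:
    - [[0,0,3,0],[0,0,6,0],[0,0,9,0],[0,0,11,0],[0,0,13,0]]

```text
t: 10.83
tcp_pos: [0.61, -0.038, 0.0658]
tool_rot: [1.0, -0.028, -0.002, -0.0]
force: [-5.5, 0.7, 2.5]
finger_gap: 0.649
gripper_force: 31.0
```

drive_tool:
  deltas:
    - [[0,0,2,0],[0,0,4,0],[0,0,6,0],[0,0,7,0],[0,0,7,0]]

```text
t: 11.25
tcp_pos: [0.6111, -0.0381, 0.0587]
tool_rot: [1.0, -0.029, -0.001, -0.0]
force: [-4.6, 0.6, 2.2]
finger_gap: 0.649
gripper_force: 31.5
```

```bash
python3 - <<'E'
from h import *
a=snap("wrist","w8.png");s=manip.sense();print(s["t"],s["tcp_pos"],s["force"])
g=a[:,:].astype(int).sum(2)
print(g[90:220:4,300])  # column profile: bed/black/white
for r in (170,190,210,230): 
  i=np.where(g[r,200:440]>450)[0]+200; print(r,i.min() if len(i) else 0,i.max() if len(i) else 0)
E
```

```text
11.3 [ 0.6110633  -0.03810072  0.05868631] [-5.22680939  0.16170452  1.78756077]
[298 304 296 299 301 301 301 300 303 301 170 146 145 149 152 150 157 153
 166 177 173 168 173 179 181 189 194 197 205 211 711 713 714]
170 228 236
190 234 241
210 240 390
230 246 385
```

```bash
python3 - <<'E'
from h import *
for hp in (.012,.018):
 for th in (15,20,25,30):
  t=np.radians(th);P=[]
  for x in (.0645,.0445):
    u=.024-hp; P.append([x*np.cos(t)-u*np.sin(t),-.028,-(.032+hp+x*np.sin(t)+u*np.cos(t))])
  print(hp,th,tproj(P).round(1).tolist())
E
```

```text
0.012 15 [[243.4, 143.2], [250.0, 190.3]]
0.012 20 [[240.3, 151.9], [248.4, 197.6]]
0.012 25 [[237.2, 162.5], [246.9, 205.9]]
0.012 30 [[234.3, 175.1], [245.4, 214.9]]
0.018 15 [[242.9, 138.9], [249.7, 186.7]]
0.018 20 [[239.6, 146.2], [247.8, 192.9]]
0.018 25 [[236.2, 155.3], [246.1, 200.0]]
0.018 30 [[232.8, 166.5], [244.4, 208.1]]
```

drive_tool:
  deltas:
    - [[0,0,1,0],[0,0,2,0],[0,0,3,0],[0,0,3,0]]

```text
t: 11.63
tcp_pos: [0.6113, -0.0381, 0.0572]
tool_rot: [1.0, -0.029, -0.0, 0.0]
force: [-7.5, -0.1, 10.2]
finger_gap: 0.647
gripper_force: 32.6
```

drive_tool:
  deltas:
    - [[0,0,1,0],[0,0,2,0],[0,0,2,0]]

```text
t: 11.88
tcp_pos: [0.6114, -0.0381, 0.0572]
tool_rot: [1.0, -0.028, -0.0, 0.0]
force: [-10.2, 0.2, 20.5]
finger_gap: 0.647
gripper_force: 33.8
```

drive_tool:
  deltas:
    - [[0,0,-3,0],[0,0,-5,0],[0,0,-5,0]]
  force: 40

```text
t: 12.13
tcp_pos: [0.6137, -0.0385, 0.0591]
tool_rot: [1.0, -0.029, 0.002, 0.0]
force: [0.8, -0.0, -2.6]
finger_gap: 0.646
gripper_force: 42.7
```

drive_tool:
  deltas:
    - [[-2,0,1.2,0],[-4,0,2.3,0],[-6,0,3.5,0],[-8,0,4.6,0],[-10,0,5.8,0]]

```text
t: 12.55
tcp_pos: [0.6014, -0.0376, 0.0522]
tool_rot: [1.0, -0.029, -0.001, -0.0]
force: [0.1, -0.1, -3.0]
finger_gap: 0.647
gripper_force: 42.8
```

drive_tool:
  deltas:
    - [[0,0,0,0],[0,0,0,0]]

```text
t: 12.72
tcp_pos: [0.6013, -0.0375, 0.0522]
tool_rot: [1.0, -0.029, -0.001, -0.0]
force: [0.9, -0.3, -2.6]
finger_gap: 0.646
gripper_force: 42.7
```

```bash
cat > st.py <<'E'
from h import *
s=manip.sense();p=s["tcp_pos"];f=s["force"]
u=np.array([np.cos(BY)*.866,np.sin(BY)*.866,.5]);n=np.array([-.5*np.cos(BY),-.5*np.sin(BY),.866])
o=np.array([*BED,.084])
print("t",s["t"],"along",((p-o)@u*1000).round(2),"norm",((p-o)@n*1000).round(2),"Falong",(f@u).round(2),"Fn",(f@n).round(2),"y",p[1],"grip",s["gripper_force"],s["finger_gap"].round(3))
E
python3 st.py
```

```text
Traceback (most recent call last):
  File "st.py", line 5, in <module>
    print("t",s["t"],"along",((p-o)@u*1000).round(2),"norm",((p-o)@n*1000).round(2),"Falong",(f@u).round(2),"Fn",(f@n).round(2),"y",p[1],"grip",s["gripper_force"],s["finger_gap"].round(3))
                                                                                                                                                                   ^^^^^^^^^^^^^^^^^^^^^
AttributeError: 'float' object has no attribute 'round'
```

```bash
sed -i 's/s\["finger_gap"\].round(3)/s["finger_gap"]/' st.py; python3 st.py
```

```text
t 12.7167 along -22.97 norm -23.4 Falong -0.47 Fn -2.72 y -0.03750661870129682 grip 42.71916925907135 0.6462542552208093
```

drive_tool:
  deltas:
    - [[-0.87,0,0.5,0],[-1.73,0,1,0],[-2.6,0,1.5,0],[-3.46,0,2,0],[-3.46,0,2,0]]

```text
t: 13.13
tcp_pos: [0.5982, -0.0374, 0.0507]
tool_rot: [1.0, -0.029, -0.0, -0.0]
force: [-0.7, 0.6, -2.6]
finger_gap: 0.651
gripper_force: 42.7
```

```bash
python3 st.py
```

```text
t 13.1333 along -26.49 norm -23.21 Falong -1.97 Fn -1.87 y -0.03739506431242702 grip 42.72727847099304 0.650772554547871
```

drive_tool:
  deltas:
    - [[-0.87,0,0.5,0],[-1.73,0,1,0],[-2.6,0,1.5,0],[-2.6,0,1.5,0]]

```text
t: 13.47
tcp_pos: [0.5963, -0.0374, 0.0494]
tool_rot: [1.0, -0.029, 0.0, 0.0]
force: [-0.1, 0.1, -3.3]
finger_gap: 0.642
gripper_force: 42.8
```

```bash
python3 st.py
```

```text
t 13.4667 along -28.74 norm -23.31 Falong -1.73 Fn -2.83 y -0.0373719198371078 grip 42.83766567707062 0.642107547121476
```

drive_tool:
  deltas:
    - [[-0.87,0,0.5,0],[-1.73,0,1,0],[-2.6,0,1.5,0],[-2.6,0,1.5,0]]

```text
t: 13.8
tcp_pos: [0.5947, -0.0373, 0.0484]
tool_rot: [1.0, -0.029, 0.002, 0.0]
force: [4.0, 1.6, -0.0]
finger_gap: 0.641
gripper_force: 43.1
```

```bash
python3 st.py
```

```text
t 13.8 along -30.59 norm -23.4 Falong 3.41 Fn -1.97 y -0.03732723535433588 grip 43.103089928627014 0.6413600268090591
```

drive_tool:
  deltas:
    - [[-0.87,0,0.5,0],[-1.73,0,1,0],[-2.6,0,1.5,0],[-3.46,0,2,0],[-3.46,0,2,0]]

```text
t: 14.22
tcp_pos: [0.5918, -0.0372, 0.0466]
tool_rot: [1.0, -0.029, 0.002, 0.0]
force: [5.6, 1.3, 4.0]
finger_gap: 0.649
gripper_force: 43.4
```

drive_tool:
  deltas:
    - [[0,0,0,0],[0,0,0,0]]

```text
t: 14.38
tcp_pos: [0.5919, -0.0372, 0.0467]
tool_rot: [1.0, -0.029, 0.002, 0.0]
force: [6.0, 1.5, 2.8]
finger_gap: 0.645
gripper_force: 43.5
```

```bash
python3 st.py
```

```text
t 14.3833 along -33.85 norm -23.5 Falong 6.54 Fn -0.52 y -0.03720404136264004 grip 43.45303773880005 0.6446988528864411
```

drive_tool:
  deltas:
    - [[-0.87,0,0.5,0],[-1.73,0,1,0],[-2.6,0,1.5,0],[-2.9,0,1.7,0],[-2.9,0,1.7,0]]

```text
t: 14.8
tcp_pos: [0.5902, -0.0371, 0.0456]
tool_rot: [1.0, -0.029, 0.003, 0.0]
force: [6.1, 2.2, 6.2]
finger_gap: 0.641
gripper_force: 43.7
```

```bash
python3 st.py
```

```text
t 14.8 along -35.92 norm -23.56 Falong 8.26 Fn 2.39 y -0.03712777820169918 grip 43.712114095687866 0.6406276193398339
```

drive_tool:
  deltas:
    - [[-0.7,0,0.3,0],[-0.7,0,0.3,0],[-0.7,0,0.3,0],[-0.7,0,0.3,0],[-0.7,0,0.3,0]]

```text
t: 15.22
tcp_pos: [0.5899, -0.0372, 0.0455]
tool_rot: [1.0, -0.029, 0.004, 0.0]
force: [6.4, 2.7, 6.1]
finger_gap: 0.643
gripper_force: 43.7
```

```bash
python3 st.py; python3 - <<'E'
from h import *
a=snap("wrist","w9.png"); b=snap("scene","s9.png"); c=snap("top","t9.png")
o=np.zeros((600,800,3),np.uint8)
o[:400,:640]=a
o[400:600,:300]=cv2.resize(b[190:270,260:380],(300,200),interpolation=cv2.INTER_CUBIC)
o[400:600,310:610]=cv2.resize(c[120:220,280:430],(300,200),interpolation=cv2.INTER_CUBIC)
cv2.imwrite("pics/c9.png",o[:,:,::-1])
E
python3 st.py
```

```text
t 15.2167 along -36.19 norm -23.54 Falong 8.47 Fn 2.11 y -0.03715851757919692 grip 43.70464861392975 0.6431225509772466
t 15.3667 along -36.18 norm -23.52 Falong 8.89 Fn 1.44 y -0.037134063934445086 grip 43.703824281692505 0.6481804273121592
```

drive_tool:
  deltas:
    - [[-0.3,0,0.1,0],[-0.3,0,0.1,0],[-0.3,0,0.1,0],[-0.3,0,0.1,0],[-0.3,0,0.1,0]]

```text
t: 15.78
tcp_pos: [0.5898, -0.0371, 0.0455]
tool_rot: [1.0, -0.029, 0.004, 0.0]
force: [7.2, 2.1, 5.6]
finger_gap: 0.648
gripper_force: 43.7
```

drive_tool:
  deltas:
    - [[0,0,0,0],[0,0,0,0],[0,0,0,0],[0,0,0,0],[0,0,0,0]]

```text
t: 16.2
tcp_pos: [0.5898, -0.0371, 0.0455]
tool_rot: [1.0, -0.029, 0.004, 0.0]
force: [6.5, 2.2, 6.6]
finger_gap: 0.647
gripper_force: 43.7
```

drive_tool:
  deltas:
    - [[0,0,0,0],[0,0,0,0],[0,0,0,0],[0,0,0,0],[0,0,0,0]]

```text
t: 16.62
tcp_pos: [0.5898, -0.0371, 0.0455]
tool_rot: [1.0, -0.029, 0.004, 0.0]
force: [6.6, 3.2, 6.2]
finger_gap: 0.648
gripper_force: 43.7
```

```bash
python3 st.py
```

```text
t 16.6167 along -36.33 norm -23.5 Falong 8.65 Fn 2.15 y -0.03713243570084908 grip 43.70612919330597 0.6484405454218577
```

View pics/c9.png

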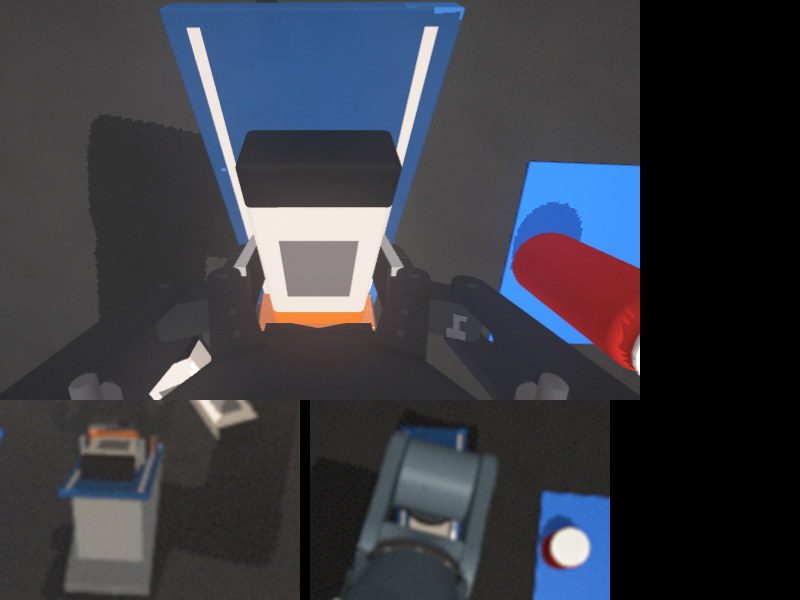

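drive_tool:
  deltas:
    - [[3,0,-2,0],[7,0,-4.5,0],[12,0,-8,0],[16,0,-14,0],[18,0,-30,0]]

```text
t: 17.03
tcp_pos: [0.6, -0.0372, 0.071]
tool_rot: [1.0, -0.029, -0.005, -0.001]
force: [-0.2, 0.3, -3.1]
finger_gap: 0.644
gripper_force: 43.2
```

drive_tool:
  deltas:
    - [[0,0,-35,0],[0,0,-75,0],[0,0,-85,0],[0,-20,-90,0],[0,-45,-90,0]]

```text
t: 17.45
tcp_pos: [0.6061, 0.0056, 0.1648]
tool_rot: [1.0, -0.03, -0.0, 0.001]
force: [0.8, 0.6, -3.8]
finger_gap: 0.644
gripper_force: 43.9
```

drive_tool:
  deltas:
    - [[0,-35,0,-0.12],[0,-70,0,-0.24],[0,-100,0,-0.36],[0,-115,0,-0.48],[0,-115,0,-0.6]]

```text
t: 17.87
tcp_pos: [0.6103, 0.1257, 0.162]
tool_rot: [0.962, 0.273, -0.003, -0.001]
force: [0.3, -1.1, -2.3]
finger_gap: 0.646
gripper_force: 43.8
```

drive_tool:
  deltas:
    - [[0,0,0,-0.12],[0,0,0,-0.24],[0,0,0,-0.36],[0,0,0,-0.48],[0,0,0,-0.6]]

```text
t: 18.28
tcp_pos: [0.6105, 0.1216, 0.1619]
tool_rot: [0.839, 0.543, -0.003, -0.001]
force: [-0.3, 0.4, -3.1]
finger_gap: 0.645
gripper_force: 43.8
```

drive_tool:
  deltas:
    - [[0,0,0,-0.12],[0,0,0,-0.24],[0,0,0,-0.36],[0,0,0,-0.48],[0,0,0,-0.6]]

```text
t: 18.7
tcp_pos: [0.6105, 0.1215, 0.1619]
tool_rot: [0.641, 0.767, -0.002, -0.002]
force: [-0.5, -0.3, -3.6]
finger_gap: 0.646
gripper_force: 43.8
```

drive_tool:
  deltas:
    - [[0,0,0,-0.12],[0,0,0,-0.24],[0,0,0,-0.36],[0,0,0,-0.48],[0,0,0,-0.6]]

```text
t: 19.12
tcp_pos: [0.6106, 0.1215, 0.1619]
tool_rot: [0.386, 0.922, -0.002, -0.003]
force: [0.2, 0.4, -2.6]
finger_gap: 0.651
gripper_force: 43.8
```

drive_tool:
  deltas:
    - [[0,0,0,-0.12],[0,0,0,-0.24],[0,0,0,-0.36],[0,0,0,-0.48],[0,0,0,-0.6]]

```text
t: 19.53
tcp_pos: [0.6106, 0.1215, 0.1619]
tool_rot: [0.096, 0.995, -0.001, -0.003]
force: [0.2, -0.1, -2.4]
finger_gap: 0.644
gripper_force: 43.8
```

```bash
python3 - <<'E'
from h import *
s=manip.sense();print(s["t"],s["tcp_pos"],s["force"],s["finger_gap"]);go(.60,.12,.06,BY+np.pi)
E
```

```text
19.5333 [0.61058038 0.12150654 0.16190211] [ 0.15335949 -0.14667467 -2.40930286] 0.6439071409088635
delta [  9.5  -3.3 102. ] turn -0.135 q6 -1.36
```

drive_tool:
  deltas:
    - [[0,0,30,-0.1],[0,0,65,-0.135],[0,0,100,-0.135],[0,0,130,-0.135],[0,0,150,-0.135]]
  force: 25

```text
t: 19.95
tcp_pos: [0.6084, 0.1215, 0.0092]
tool_rot: [0.032, 0.999, -0.001, -0.005]
force: [-0.8, -0.2, -2.5]
finger_gap: 0.649
gripper_force: 43.7
```

drive_tool:
  deltas:
    - [[0,0,6,0],[0,0,12,0],[0,0,17,0],[0,0,22,0],[0,0,26,0]]

```text
t: 20.37
tcp_pos: [0.6091, 0.1221, -0.0095]
tool_rot: [0.032, 0.999, -0.0, -0.004]
force: [-15.4, -0.5, 19.9]
finger_gap: 0.651
gripper_force: 46.6
```

drive_tool:
  deltas:
    - [[0,0,4,0],[0,0,8,0],[0,0,12,0],[0,0,14,0],[0,0,16,0]]

```text
t: 20.78
tcp_pos: [0.6097, 0.1224, -0.0254]
tool_rot: [0.032, 0.999, -0.0, -0.003]
force: [-10.8, 0.6, 10.6]
finger_gap: 0.648
gripper_force: 46.5
```

drive_tool:
  deltas:
    - [[0,0,2,0],[0,0,4,0],[0,0,5,0],[0,0,5,0]]

```text
t: 21.12
tcp_pos: [0.6104, 0.1224, -0.0307]
tool_rot: [0.032, 0.999, -0.0, -0.002]
force: [-8.1, 0.4, 9.3]
finger_gap: 0.649
gripper_force: 46.7
```

drive_tool:
  deltas:
    - [[0,0,0,0],[0,0,0,0],[0,0,0,0],[0,0,0,0]]
  jaw: 66

```text
t: 21.45
tcp_pos: [0.6145, 0.1219, -0.0324]
tool_rot: [0.032, 0.999, 0.0, 0.001]
force: [0.2, 0.1, 0.2]
finger_gap: 0.773
gripper_force: 0.0
```

```bash
python3 - <<'E'
from h import *
a=snap("wrist","w10.png")
s=manip.sense();print(s["t"],s["tcp_pos"],s["tool_rot"],s["force"],s["finger_gap"])
# expected rows for level, centred pack: orange end at tool +x
print(tproj([[x+e,-.028,-(.024-s["tcp_pos"][2])] for e in(-.005,0,.005) for x in(.065,.045)]).round(1))
h=cv2.cvtColor(a,cv2.COLOR_RGB2HSV); o=(h[:,:,0]>5)&(h[:,:,0]<22)&(h[:,:,1]>140)&(h[:,:,2]>90); o[:,:220]=0;o[:,420:]=0
r=np.where(o[:,300:340].sum(1)>20)[0]; print(r.min(),r.max())
for k in (130,160,175,200,240):
  i=np.where(o[k]|(a[k].min(1)>190))[0]; i=i[(i>220)&(i<420)]; print(k,i.min() if len(i) else 0,i.max() if len(i) else 0)
E
```

```text
21.5 [ 0.61414677  0.12185404 -0.03272922] [3.19781620e-02 9.99488162e-01 3.15489318e-05 9.00207451e-04] [-0.39182045 -0.46139316 -0.47195239] 0.7772614489130562
[[251.8 138.8]
 [254.6 184.8]
 [251.  126.6]
 [253.9 173.7]
 [250.2 114.2]
 [253.2 162.3]]Traceback (most recent call last):
  File "<stdin>", line 7, in <module>
    return umr_minimum(a, axis, None, out, keepdims, initial, where)
ValueError: zero-size array to reduction operation minimum which has no identity
```

```bash
python3 - <<'E'
from h import *
a=cv2.imread("pics/w10.png").astype(int).sum(2)
for c in (270,320,365): print(c,[(r,a[r,c]) for r in range(110,200,4)][::2], np.where(a[100:260,c]>550)[0][0]+100)
for r in (190,230): i=np.where(a[r]>550)[0];i=i[(i>220)&(i<420)];print(r,i.min(),i.max())
E
```

```text
270 [(110, np.int64(153)), (118, np.int64(252)), (126, np.int64(242)), (134, np.int64(235)), (142, np.int64(228)), (150, np.int64(221)), (158, np.int64(701)), (166, np.int64(711)), (174, np.int64(710)), (182, np.int64(710)), (190, np.int64(710)), (198, np.int64(712))] 157
320 [(110, np.int64(144)), (118, np.int64(249)), (126, np.int64(246)), (134, np.int64(245)), (142, np.int64(247)), (150, np.int64(197)), (158, np.int64(703)), (166, np.int64(714)), (174, np.int64(713)), (182, np.int64(713)), (190, np.int64(714)), (198, np.int64(713))] 157
365 [(110, np.int64(157)), (118, np.int64(246)), (126, np.int64(243)), (134, np.int64(231)), (142, np.int64(228)), (150, np.int64(180)), (158, np.int64(704)), (166, np.int64(711)), (174, np.int64(710)), (182, np.int64(710)), (190, np.int64(713)), (198, np.int64(713))] 157
190 259 379
230 261 377
```

drive_tool:
  deltas:
    - [[3,0,0,0],[6.5,0,0,0],[6.5,0,0,0]]

```text
t: 21.75
tcp_pos: [0.6053, 0.1224, -0.0336]
tool_rot: [0.032, 0.999, -0.0, -0.001]
force: [-0.7, -0.4, -0.1]
finger_gap: 0.774
gripper_force: 0.0
```

drive_tool:
  deltas:
    - [[0,0,0,0],[0,0,0,0],[0,0,0,0],[0,0,0,0]]
  jaw: 45
  force: 25

```text
t: 22.08
tcp_pos: [0.6063, 0.1226, -0.0333]
tool_rot: [0.032, 0.999, 0.0, -0.0]
force: [-1.6, 1.6, 1.6]
finger_gap: 0.652
gripper_force: 28.7
```

drive_tool:
  deltas:
    - [[0,0,-30,0],[0,0,-70,0],[0,0,-110,0],[0,0,-150,0],[0,0,-180,0]]

```text
t: 22.5
tcp_pos: [0.6075, 0.1222, 0.1494]
tool_rot: [0.032, 0.999, -0.0, 0.001]
force: [1.2, 0.6, -2.2]
finger_gap: 0.65
gripper_force: 29.2
```

drive_tool:
  deltas:
    - [[0,0,-8,0],[0,0,-10,0],[0,0,-10,0]]

```text
t: 22.75
tcp_pos: [0.6058, 0.1222, 0.1558]
tool_rot: [0.032, 0.999, -0.0, -0.001]
force: [-0.6, 0.2, -3.6]
finger_gap: 0.653
gripper_force: 29.2
```

```bash
python3 - <<'E'
from h import *
a=snap("wrist","w11.png").astype(int).sum(2)
s=manip.sense();print(s["t"],s["tcp_pos"],s["tool_rot"],s["force"],s["finger_gap"],s["gripper_force"])
print(tproj([[x+e,-.028,-.056] for e in(-.005,0,.005) for x in(.065,.045)]).round(1))
for c in (270,320,365): print(c,np.where(a[100:260,c]>500)[0][0]+100)
print([(r,a[r,320]) for r in range(100,180,4)])
go(.611,-.038,.16,BY+np.pi)
E
```

```text
22.8 [0.60495895 0.12218492 0.15454487] [ 3.19418191e-02  9.99487501e-01 -1.79004004e-04 -2.10306870e-03] [-0.70883753 -0.02165952 -2.88367011] 0.6451858498031805 29.14215177297592
[[252.1 138.7]
 [255.  184.5]
 [251.4 126.6]
 [254.3 173.4]
 [250.6 114.2]
 [253.6 162.1]]
270 177
320 177
365 177
[(100, np.int64(157)), (104, np.int64(152)), (108, np.int64(146)), (112, np.int64(148)), (116, np.int64(147)), (120, np.int64(145)), (124, np.int64(148)), (128, np.int64(144)), (132, np.int64(134)), (136, np.int64(147)), (140, np.int64(151)), (144, np.int64(152)), (148, np.int64(161)), (152, np.int64(158)), (156, np.int64(167)), (160, np.int64(170)), (164, np.int64(175)), (168, np.int64(181)), (172, np.int64(184)), (176, np.int64(288))]
delta [ -16.2 -159.5   -5.4] turn -0.006 q6 -1.488
```

drive_tool:
  deltas:
    - [[-3,-30,-5,0],[-7,-70,-5,0],[-11,-110,-5,0],[-14,-145,-5,0],[-16,-159,-5,0]]

```text
t: 23.22
tcp_pos: [0.6109, -0.0419, 0.1584]
tool_rot: [0.034, 0.999, -0.001, -0.003]
force: [-0.1, -0.1, -3.3]
finger_gap: 0.649
gripper_force: 29.1
```

drive_tool:
  deltas:
    - [[0,0,10,0],[0,0,25,0],[0,0,40,0],[0,0,50,0],[0,0,56,0]]

```text
t: 23.63
tcp_pos: [0.6101, -0.0357, 0.1021]
tool_rot: [0.031, 0.999, 0.001, -0.003]
force: [-0.4, -0.8, -3.5]
finger_gap: 0.645
gripper_force: 29.1
```

```bash
python3 st.py;python3 - <<'E'
from h import *
print(manip.sense()["tcp_pos"]);go(.611,-.038,.057,BY+np.pi)
E
```

```text
t 23.6333 along 9.45 norm 15.49 Falong -2.01 Fn -2.83 y -0.035663937631858225 grip 29.06734675168991 0.645162933925976
[ 0.61006707 -0.03566394  0.10213444]
delta [-1.4 -2.3 45.1] turn -0.006 q6 -1.749
```

drive_tool:
  deltas:
    - [[-1,-2,4,-0.006],[-1,-2,8,-0.006],[-1,-2,12,-0.006],[-1,-2,15,-0.006],[-1,-2,18,-0.006]]

```text
t: 24.05
tcp_pos: [0.6131, -0.0392, 0.0885]
tool_rot: [0.029, 1.0, -0.0, -0.0]
force: [-5.3, -0.4, 5.0]
finger_gap: 0.647
gripper_force: 30.0
```

drive_tool:
  deltas:
    - [[0,0,2,0],[0,0,4,0],[0,0,6,0],[0,0,8,0],[0,0,10,0]]

```text
t: 24.47
tcp_pos: [0.6115, -0.0391, 0.078]
tool_rot: [0.029, 1.0, 0.0, -0.002]
force: [-6.9, 0.4, 2.9]
finger_gap: 0.646
gripper_force: 30.4
```

drive_tool:
  deltas:
    - [[0,0,3,0],[0,0,6,0],[0,0,9,0],[0,0,11,0],[0,0,13,0]]

```text
t: 24.88
tcp_pos: [0.6121, -0.0391, 0.0649]
tool_rot: [0.029, 1.0, 0.0, -0.001]
force: [-5.3, 1.0, 2.5]
finger_gap: 0.648
gripper_force: 31.2
```

```bash
python3 st.py;python3 - <<'E'
from h import *
print(manip.sense()["tcp_pos"]);go(.611,-.038,.057,BY+np.pi)
E
```

```text
t 24.8833 along -7.26 norm -17.85 Falong -3.34 Fn 4.84 y -0.03910195476446639 grip 31.23096764087677 0.6475096559819594
[ 0.61207639 -0.03910195  0.06490775]
delta [1.1 1.  7.9] turn -0.0 q6 -1.759
```

drive_tool:
  deltas:
    - [[0,1,2,0],[0,1,4,0],[0,1,6,0],[0,1,8,0],[0,1,8,0]]

```text
t: 25.3
tcp_pos: [0.6134, -0.039, 0.0572]
tool_rot: [0.029, 1.0, -0.0, 0.0]
force: [-5.0, -1.8, 3.7]
finger_gap: 0.645
gripper_force: 32.1
```

drive_tool:
  deltas:
    - [[0,0,1,0],[0,0,2,0],[0,0,3,0],[0,0,3,0]]

```text
t: 25.63
tcp_pos: [0.6135, -0.0391, 0.0571]
tool_rot: [0.029, 1.0, -0.001, 0.0]
force: [-8.6, -1.6, 20.1]
finger_gap: 0.651
gripper_force: 33.9
```

drive_tool:
  deltas:
    - [[0,0,-3,0],[0,0,-4.5,0],[0,0,-4.5,0]]
  force: 40
  jaw: 45

```text
t: 25.88
tcp_pos: [0.6146, -0.0384, 0.0583]
tool_rot: [0.029, 1.0, -0.0, 0.001]
force: [0.3, -0.1, -2.5]
finger_gap: 0.646
gripper_force: 42.8
```

drive_tool:
  deltas:
    - [[2,0,1.2,0],[4,0,2.3,0],[6,0,3.5,0],[8,0,4.6,0],[10,0,5.8,0]]

```text
t: 26.3
tcp_pos: [0.6027, -0.0376, 0.0517]
tool_rot: [0.029, 1.0, 0.0, -0.001]
force: [-0.5, 0.6, -1.8]
finger_gap: 0.65
gripper_force: 42.9
```

drive_tool:
  deltas:
    - [[0.9,0,0.5,0],[1.7,0,1,0],[1.7,0,1,0]]

```text
t: 26.55
tcp_pos: [0.601, -0.0376, 0.0509]
tool_rot: [0.029, 1.0, 0.0, -0.001]
force: [-0.6, -0.1, -2.6]
finger_gap: 0.645
gripper_force: 42.8
```

```bash
python3 st.py;python3 - <<'E'
from h import *
a=snap("wrist","w12.png").astype(int)
print(manip.sense()["force"])
# side edges of pack top & bed strips at white region
g=a.sum(2)
for r in (215,225,235): i=np.where(g[r]>550)[0];i=i[(i>200)&(i<440)];print(r,i.min(),i.max())
for c in (280,320,355): print(c,np.where(g[150:280,c]>550)[0][:1]+150)
E
```

```text
t 26.55 along -23.95 norm -24.41 Falong -1.85 Fn -1.97 y -0.03755136694080863 grip 42.82041549682617 0.6446131048281741
[-0.42404402 -0.20776485 -2.73720464]
215 256 385
225 255 386
235 263 387
280 [174]
320 [174]
355 [174]
```

drive_tool:
  deltas:
    - [[0.87,0,0.5,0],[1.73,0,1,0],[2.6,0,1.5,0],[2.6,0,1.5,0]]

```text
t: 26.93
tcp_pos: [0.5987, -0.0375, 0.0498]
tool_rot: [0.029, 1.0, 0.0, -0.0]
force: [-0.4, 0.8, -2.2]
finger_gap: 0.647
gripper_force: 42.8
```

```bash
python3 st.py
```

```text
t 26.9333 along -26.45 norm -24.27 Falong -1.44 Fn -1.68 y -0.037474820138025895 grip 42.811464071273804 0.6469730148086036
```

drive_tool:
  deltas:
    - [[0.87,0,0.5,0],[1.73,0,1,0],[2.6,0,1.5,0],[2.6,0,1.5,0]]

```text
t: 27.27
tcp_pos: [0.5961, -0.0373, 0.0483]
tool_rot: [0.029, 1.0, 0.0, -0.0]
force: [-0.1, 0.3, -2.8]
finger_gap: 0.642
gripper_force: 42.8
```

```bash
python3 st.py
```

```text
t 27.2667 along -29.43 norm -24.25 Falong -1.49 Fn -2.38 y -0.03734124264917907 grip 42.81039834022522 0.6418293920382546
```

drive_tool:
  deltas:
    - [[0.87,0,0.5,0],[1.73,0,1,0],[2.6,0,1.5,0],[2.6,0,1.5,0]]

```text
t: 27.6
tcp_pos: [0.5941, -0.0373, 0.047]
tool_rot: [0.029, 1.0, -0.0, 0.0]
force: [-0.4, -0.9, -2.3]
finger_gap: 0.644
gripper_force: 42.9
```

```bash
python3 st.py
```

```text
t 27.6 along -31.86 norm -24.36 Falong -1.44 Fn -1.81 y -0.037287747305428984 grip 42.88924813270569 0.6436669927758186
```

drive_tool:
  deltas:
    - [[0.87,0,0.5,0],[1.73,0,1,0],[1.73,0,1,0]]

```text
t: 27.85
tcp_pos: [0.5934, -0.0373, 0.0465]
tool_rot: [0.029, 1.0, -0.0, 0.001]
force: [2.1, 1.1, -0.1]
finger_gap: 0.649
gripper_force: 43.1
```

```bash
python3 st.py
```

```text
t 27.85 along -32.68 norm -24.44 Falong 1.75 Fn -1.11 y -0.03728536889615994 grip 43.12124490737915 0.6485955372514839
```

drive_tool:
  deltas:
    - [[1.3,0,0.75,0],[2.6,0,1.5,0],[3.9,0,2.25,0],[5.2,0,3,0],[5.2,0,3,0]]

```text
t: 28.27
tcp_pos: [0.5892, -0.0371, 0.0439]
tool_rot: [0.029, 1.0, -0.0, 0.002]
force: [5.3, 1.2, 4.7]
finger_gap: 0.647
gripper_force: 43.6
```

```bash
python3 st.py
```

```text
t 28.2667 along -37.66 norm -24.59 Falong 6.92 Fn 1.47 y -0.037124259495116704 grip 43.6039799451828 0.6471161129576176
```

drive_tool:
  deltas:
    - [[0.9,0,0.5,0],[1.7,0,1,0],[2.2,0,1.2,0],[2.2,0,1.2,0],[2.2,0,1.2,0]]

```text
t: 28.68
tcp_pos: [0.5883, -0.0371, 0.0434]
tool_rot: [0.029, 1.0, -0.0, 0.004]
force: [6.0, 2.9, 6.5]
finger_gap: 0.65
gripper_force: 43.8
```

```bash
python3 st.py
```

```text
t 28.6833 along -38.72 norm -24.56 Falong 8.3 Fn 2.74 y -0.03707350803909124 grip 43.763569593429565 0.6496562064465093
```

drive_tool:
  deltas:
    - [[0.7,0,0.2,0],[1.3,0,0.3,0],[1.3,0,0.3,0],[1.3,0,0.3,0],[1.3,0,0.3,0]]

```text
t: 29.1
tcp_pos: [0.5877, -0.0371, 0.0432]
tool_rot: [0.029, 1.0, -0.0, 0.004]
force: [7.0, 2.5, 6.1]
finger_gap: 0.646
gripper_force: 43.7
```

```bash
python3 st.py
```

```text
t 29.1 along -39.3 norm -24.44 Falong 9.02 Fn 1.83 y -0.037066030668263916 grip 43.73483955860138 0.6460540124510925
```

drive_tool:
  deltas:
    - [[0.5,0,0.2,0],[0.5,0,0.2,0],[0.5,0,0.2,0],[0.5,0,0.2,0],[0.5,0,0.2,0]]

```text
t: 29.52
tcp_pos: [0.5875, -0.0371, 0.0431]
tool_rot: [0.029, 1.0, -0.0, 0.005]
force: [6.0, 2.0, 6.1]
finger_gap: 0.646
gripper_force: 43.7
```

drive_tool:
  deltas:
    - [[0,0,0,0],[0,0,0,0],[0,0,0,0],[0,0,0,0],[0,0,0,0]]

```text
t: 29.93
tcp_pos: [0.5875, -0.0371, 0.0431]
tool_rot: [0.029, 1.0, -0.0, 0.005]
force: [7.2, 2.4, 5.8]
finger_gap: 0.648
gripper_force: 43.7
```

drive_tool:
  deltas:
    - [[0,0,0,0],[0,0,0,0],[0,0,0,0],[0,0,0,0],[0,0,0,0]]

```text
t: 30.35
tcp_pos: [0.5875, -0.0371, 0.0431]
tool_rot: [0.029, 1.0, -0.0, 0.005]
force: [7.3, 2.7, 6.5]
finger_gap: 0.65
gripper_force: 43.7
```

```bash
python3 st.py
```

```text
t 30.35 along -39.57 norm -24.42 Falong 9.43 Fn 2.05 y -0.03706210158754871 grip 43.731547594070435 0.6502233102448852
```

drive_tool:
  deltas:
    - [[-3,0,-2,0],[-7,0,-4.5,0],[-12,0,-8,0],[-16,0,-14,0],[-18,0,-30,0]]

```text
t: 30.77
tcp_pos: [0.5972, -0.0371, 0.0687]
tool_rot: [0.029, 1.0, 0.001, -0.005]
force: [-0.4, -0.8, -2.9]
finger_gap: 0.647
gripper_force: 43.2
```

drive_tool:
  deltas:
    - [[0,0,-30,0],[0,0,-60,0],[0,0,-80,0],[0,0,-90,0],[0,0,-90,0]]
  force: 20
  jaw: 45

```text
t: 31.18
tcp_pos: [0.6011, -0.0379, 0.163]
tool_rot: [0.029, 1.0, -0.0, 0.001]
force: [-0.7, -0.2, -2.9]
finger_gap: 0.644
gripper_force: 43.4
```

```bash
python3 st.py; python3 - <<'E'
from h import *
print(manip.sense()["tcp_pos"],manip.sense()["q"]);go(.520,-.344,.16,np.pi-.0917)
E
```

```text
t 31.1833 along 32.27 norm 72.61 Falong -2.05 Fn -2.12 y -0.03790842015842455 grip 43.3630245923996 0.6441544738974427
[ 0.60112725 -0.03790842  0.16302197] [-2.48073791e-01  5.34157054e-01  1.52612820e+00 -5.07889641e-04
  1.07945442e+00 -1.76095589e+00]
delta [  63.4 -310.3    3.2] turn 0.034 q6 -1.761
```

drive_tool:
  deltas:
    - [[3,30,0,0],[7,70,0,0],[11,110,0,0],[9,145,0,0],[9,159,0,0]]

```text
t: 31.6
tcp_pos: [0.5985, 0.126, 0.1587]
tool_rot: [0.027, 1.0, 0.001, -0.003]
force: [0.6, -0.9, -2.7]
finger_gap: 0.644
gripper_force: 43.3
```

drive_tool:
  deltas:
    - [[0,0,30,0],[0,0,70,0],[0,0,110,0],[0,0,140,0],[0,0,153,0]]

```text
t: 32.02
tcp_pos: [0.5954, 0.121, 0.0019]
tool_rot: [0.029, 1.0, -0.001, -0.007]
force: [-1.0, 0.3, -3.4]
finger_gap: 0.645
gripper_force: 43.2
```

drive_tool:
  deltas:
    - [[0,0,4,0],[0,0,8,0],[0,0,12,0],[0,0,16,0],[0,0,20,0]]

```text
t: 32.43
tcp_pos: [0.6055, 0.1214, -0.0086]
tool_rot: [0.029, 1.0, 0.0, 0.005]
force: [3.9, -1.4, 10.9]
finger_gap: 0.647
gripper_force: 44.9
```

drive_tool:
  deltas:
    - [[0,0,4,0],[0,0,8,0],[0,0,12,0],[0,0,16,0],[0,0,20,0]]

```text
t: 32.85
tcp_pos: [0.6158, 0.121, -0.0246]
tool_rot: [0.029, 0.999, 0.0, 0.015]
force: [10.1, -1.7, 11.5]
finger_gap: 0.647
gripper_force: 45.7
```

```bash
python3 - <<'E'
from h import *
s=manip.sense();print(s["t"],s["tcp_pos"],s["force"],s["tool_rot"])
E
```

```text
32.85 [ 0.6157714   0.12098372 -0.02462673] [10.07147434 -1.65442804 11.53370826] [2.89854763e-02 9.99469125e-01 3.60746719e-04 1.48720993e-02]
```

drive_tool:
  deltas:
    - [[-4,0,2,0],[-8,0,4,0],[-11,0,6,0],[-13,0,7,0],[-13,0,7,0]]

```text
t: 33.27
tcp_pos: [0.6187, 0.1208, -0.0352]
tool_rot: [0.029, 1.0, 0.0, 0.004]
force: [1.3, -0.0, 6.6]
finger_gap: 0.643
gripper_force: 45.6
```

drive_tool:
  deltas:
    - [[0,0,0,0],[0,0,0,0],[0,0,0,0],[0,0,0,0]]
  jaw: 66

```text
t: 33.6
tcp_pos: [0.6143, 0.1209, -0.0384]
tool_rot: [0.029, 1.0, -0.0, 0.0]
force: [0.0, -0.6, -1.4]
finger_gap: 0.774
gripper_force: 0.0
```

```bash
python3 - <<'E'
from h import *
a=snap("wrist","w13.png").astype(int).sum(2)
s=manip.sense();print(s["t"],s["tcp_pos"],s["tool_rot"],s["force"],s["finger_gap"])
print(tproj([[.045+e,-.028,-(.024-s["tcp_pos"][2])] for e in(-.01,-.005,0,.005,.01)]).round(1))
for c in (275,320,360): print(c,np.where(a[100:280,c]>550)[0][:1]+100)
for r in (210,240): i=np.where(a[r]>550)[0];i=i[(i>220)&(i<420)];print(r,i.min(),i.max())
E
```

```text
33.65 [ 0.61409503  0.12083599 -0.03858668] [ 2.88607829e-02  9.99583440e-01 -1.92853900e-05  2.76230059e-05] [-0.0869416  -0.19357271 -1.31807799] 0.7707088088724061
[[252.3 199.2]
 [251.6 187.8]
 [250.8 176.2]
 [250.  164.3]
 [249.3 152.1]]
275 [189]
320 [189]
360 [189]
210 256 381
240 258 379
```

drive_tool:
  deltas:
    - [[-3,0,-3,0],[-5.5,0,-5.5,0],[-5.5,0,-5.5,0]]

```text
t: 33.9
tcp_pos: [0.6212, 0.1205, -0.0326]
tool_rot: [0.029, 1.0, 0.0, 0.001]
force: [1.0, -0.2, 0.9]
finger_gap: 0.777
gripper_force: 0.0
```

drive_tool:
  deltas:
    - [[0,0,0,0],[0,0,0,0],[0,0,0,0],[0,0,0,0]]
  jaw: 45
  force: 25

```text
t: 34.23
tcp_pos: [0.6204, 0.1207, -0.0328]
tool_rot: [0.029, 1.0, 0.0, 0.001]
force: [0.6, 0.9, 3.2]
finger_gap: 0.647
gripper_force: 28.4
```

drive_tool:
  deltas:
    - [[0,0,-25,0],[0,0,-65,0],[0,0,-105,0],[0,0,-145,0],[0,0,-175,0]]

```text
t: 34.65
tcp_pos: [0.6194, 0.1204, 0.1438]
tool_rot: [0.029, 1.0, -0.0, 0.0]
force: [1.4, 0.1, -3.8]
finger_gap: 0.649
gripper_force: 28.7
```

drive_tool:
  deltas:
    - [[0,0,-8,0],[0,0,-8,0],[0,0,-8,0]]

```text
t: 34.9
tcp_pos: [0.6181, 0.1204, 0.1481]
tool_rot: [0.029, 1.0, -0.0, -0.002]
force: [0.2, -0.2, -2.9]
finger_gap: 0.646
gripper_force: 28.6
```

```bash
python3 - <<'E'
from h import *
a=snap("wrist","w14.png").astype(int).sum(2)
s=manip.sense();print(s["t"],s["tcp_pos"],s["tool_rot"],s["force"],s["finger_gap"],s["gripper_force"])
print(tproj([[.045+e,-.028,-.056] for e in(-.005,0,.005)]).round(1))
for c in (275,320,360): print(c,np.where(a[100:280,c]>450)[0][:1]+100)
go(.520,-.344,.15,np.pi-.0917)
E
```

```text
34.95 [0.61731215 0.12039627 0.14697304] [ 2.88792618e-02  9.99578750e-01 -1.90716349e-04 -2.87663794e-03] [-0.21353621  0.76139372 -4.51665191] 0.6478686698914071 28.6191925406456
[[255.  184.5]
 [254.3 173.4]
 [253.6 162.1]]
275 [173]
320 [173]
360 [173]
delta [  70.4 -469.2   -2.4] turn 0.034 q6 -1.498
```

drive_tool:
  deltas:
    - [[3,-20,0,0],[8,-55,0,0],[14,-95,0,0],[20,-135,0,0],[26,-175,0,0]]

```text
t: 35.37
tcp_pos: [0.5808, -0.0534, 0.1463]
tool_rot: [0.028, 1.0, 0.001, -0.003]
force: [0.8, -0.2, -1.8]
finger_gap: 0.646
gripper_force: 28.6
```

drive_tool:
  deltas:
    - [[6,-40,0,0],[12,-80,0,0],[18,-120,0,0],[24,-160,0,0],[30,-200,0,0]]

```text
t: 35.78
tcp_pos: [0.5394, -0.2512, 0.1462]
tool_rot: [0.029, 1.0, 0.002, -0.003]
force: [1.9, 0.0, -3.4]
finger_gap: 0.652
gripper_force: 28.6
```

drive_tool:
  deltas:
    - [[5,-35,0,0.01],[9,-60,0,0.02],[12,-78,0,0.03],[14,-90,0,0.034],[14,-94,0,0.034]]

```text
t: 36.2
tcp_pos: [0.5208, -0.3447, 0.1469]
tool_rot: [0.047, 0.999, 0.001, -0.002]
force: [0.3, 0.5, -2.6]
finger_gap: 0.647
gripper_force: 28.6
```

drive_tool:
  deltas:
    - [[0,0,0,0],[0,0,0,0],[0,0,0,0]]

```text
t: 36.45
tcp_pos: [0.5227, -0.3417, 0.1491]
tool_rot: [0.045, 0.999, 0.001, -0.001]
force: [0.1, 0.8, -3.6]
finger_gap: 0.652
gripper_force: 28.6
```

```bash
python3 - <<'E'
from h import *
a=snap("wrist","w15.png")
s=manip.sense();print(s["t"],s["tcp_pos"],s["force"])
go(.520,-.344,-.029,np.pi-.0917)
h=cv2.cvtColor(a,cv2.COLOR_RGB2HSV)
for n,lo,hi in(("red",170,180),("green",50,85)):
  o=((h[:,:,0]>=lo)&(h[:,:,0]<=hi)&(h[:,:,1]>110)).astype(np.uint8)
  k,l,st,c=cv2.connectedComponentsWithStats(o); j=1+st[1:,4].argmax(); print(n,st[j])
E
```

```text
36.5 [ 0.52290691 -0.34185246  0.14940298] [-0.80807418  0.59970248 -2.49242461]
delta [  2.6  -2.6 178.4] turn 0.002 q6 -2.239
red [ 394  156   74   67 1875]Traceback (most recent call last):
  File "<stdin>", line 8, in <module>
ValueError: attempt to get argmax of an empty sequence
```

drive_tool:
  deltas:
    - [[2,-2,25,0],[2,-2,60,0],[2,-2,95,0],[2,-2,125,0],[2,-2,145,0]]

```text
t: 36.92
tcp_pos: [0.5196, -0.343, 0.002]
tool_rot: [0.045, 0.999, 0.001, -0.001]
force: [-0.3, -0.0, -3.1]
finger_gap: 0.647
gripper_force: 28.5
```

drive_tool:
  deltas:
    - [[0,0,10,0],[0,0,17,0],[0,0,22,0],[0,0,25,0],[0,0,26,0]]

```text
t: 37.33
tcp_pos: [0.5213, -0.3459, -0.0204]
tool_rot: [0.046, 0.999, -0.001, 0.001]
force: [-0.4, -0.0, -3.2]
finger_gap: 0.648
gripper_force: 28.5
```

drive_tool:
  deltas:
    - [[0,0,0.5,0],[0,0,1,0],[0,0,2,0],[0,0,3,0],[0,0,4,0]]

```text
t: 37.75
tcp_pos: [0.5207, -0.3457, -0.025]
tool_rot: [0.046, 0.999, -0.0, 0.0]
force: [-0.1, -0.1, -3.9]
finger_gap: 0.647
gripper_force: 28.5
```

```bash
python3 - <<'E'
from h import *
s=manip.sense();print(s["t"],s["tcp_pos"],s["force"])
E
```

```text
37.75 [ 0.5206704  -0.34566932 -0.02499566] [-0.09063118 -0.12554595 -3.89810795]
```

drive_tool:
  deltas:
    - [[0,1,1,0],[0,1,2,0],[0,1,3,0],[0,1,4,0],[0,1,4,0]]

```text
t: 38.17
tcp_pos: [0.5205, -0.3444, -0.0296]
tool_rot: [0.046, 0.999, 0.0, -0.0]
force: [-0.3, 0.5, -3.7]
finger_gap: 0.646
gripper_force: 28.6
```

drive_tool:
  deltas:
    - [[0,0,0.5,0],[0,0,0.8,0],[0,0,0.8,0]]

```text
t: 38.42
tcp_pos: [0.5206, -0.3445, -0.0298]
tool_rot: [0.046, 0.999, -0.0, 0.0]
force: [-0.1, 0.2, -1.4]
finger_gap: 0.648
gripper_force: 28.8
```

Touching. Release, rise and check.

drive_tool:
  deltas:
    - [[0,0,0.3,0],[0,0,0.3,0],[0,0,0.3,0],[0,0,0.3,0]]
  jaw: 68

```text
t: 38.75
tcp_pos: [0.5209, -0.3447, -0.0302]
tool_rot: [0.046, 0.999, -0.0, 0.0]
force: [-0.8, -0.6, 0.7]
finger_gap: 0.798
gripper_force: 0.0
```

drive_tool:
  deltas:
    - [[0,0,-10,0],[0,0,-30,0],[0,0,-65,0],[0,0,-105,0],[0,0,-145,0]]

```text
t: 39.17
tcp_pos: [0.5201, -0.344, 0.1162]
tool_rot: [0.046, 0.999, 0.0, -0.001]
force: [1.2, -1.2, -0.7]
finger_gap: 0.794
gripper_force: 0.0
```

drive_tool:
  deltas:
    - [[0,20,-30,0],[0,60,-40,0],[0,100,-40,0],[0,140,-40,0],[0,170,-40,0]]

```text
t: 39.58
tcp_pos: [0.5358, -0.1723, 0.156]
tool_rot: [0.046, 0.999, 0.0, 0.0]
force: [0.4, 0.5, -0.1]
finger_gap: 0.796
gripper_force: 0.0
```

drive_tool:
  deltas:
    - [[0,30,0,0],[0,65,0,0],[0,95,0,0],[0,110,0,0],[0,110,0,0]]

```text
t: 40.0
tcp_pos: [0.5458, -0.0621, 0.1554]
tool_rot: [0.044, 0.999, 0.0, -0.0]
force: [-0.5, -0.5, 0.1]
finger_gap: 0.8
gripper_force: 0.0
```

```bash
python3 - <<'E'
from h import *
a=snap("top","t16.png");s=manip.sense();print(s["t"],s["tcp_pos"],s["force"])
g=a.astype(int)
w=((g.min(2)>170)).astype(np.uint8); w[:,:380]=0;w[:,510:]=0;w[:140]=0;w[260:]=0
k,l,st,c=cv2.connectedComponentsWithStats(w)
for i in range(1,k):
  if st[i,4]>40: print(st[i],c[i],onz("top",[c[i]],.1 if st[i,4]<600 and st[i,2]<26 and st[i,3]<26 else .027).round(4))
o=((g[:,:,0]>200)&(g[:,:,1]>90)&(g[:,:,1]<180)&(g[:,:,2]<90)).astype(np.uint8);o[:,:380]=0
k,l,st,c=cv2.connectedComponentsWithStats(o)
print([(st[i],onz("top",[c[i]],.027)) for i in range(1,k) if st[i,4]>15])
b=snap("scene","s16.png").astype(int)
print(proj("top",[[.5206,-.3445,.027]]))
# bar edge: copper rows in top view at col 340
cop=lambda im:[int(r) for r in range(180,200) if im[r,340,0]-im[r,340,2]>50]
print(cop(g),cop(cv2.imread("pics/t0.png")[:,:,::-1].astype(int)))
E
```

```text
40.05 [ 0.54625368 -0.06409894  0.15541732] [-0.12624693 -0.50456191  0.48492836]
[435 182  21  33 462] [445.15151515 197.87229437] [[ 0.5211 -0.3453  0.027 ]]
[401 184  19  19 278] [409.79856115 193.18705036] [[ 0.5313 -0.2294  0.1   ]]
[484 192  19  18 263] [492.96958175 200.66920152] [[ 0.5092 -0.4587  0.1   ]]
[(array([437, 176,  19,   6,  89], dtype=int32), array([[ 0.57770882, -0.34864251,  0.027     ]]))]
[[444.89107775 198.03211698]]
[191, 192, 193] [190, 191, 192, 193, 194]
```

```bash
python3 -c "
from h import *
print(manip.sign_off())"
```

```text
the job is handed in; nothing more can be done
None
```

I pressed both ends of the pack about 8 mm into the bar by my force and travel readings, orange first and then black, and held each for over a second. The pack is lying flat, label up, on the mat midway between the undisturbed cans, and I handed the job in at about 40 s. I backed the pack fully off the bar, but the arm partly hid it in the last picture, so I did not clearly see it sprung back.

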